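# Open a combination padlock by feel and hold its shackle out

## Task

A dial padlock lies clamped in a service jig, and its notch no longer sits exactly at the red mark. Leaving the shackle alone, gently turn the dial clockwise, past the small false clicks, until it drops into the true notch and the shackle pops out by itself; squeeze the dial lightly, with no more than 20 N. Then pull the shackle out as far as it goes and finish while still holding it there against its spring, leaving the multimeter, the flux tin and the side cutters where they lie.

Things in the scene. Friction and masses are not known exactly. Their poses are not given: they have to be found in the camera images.
- lock_jig: Fixed jig with the padlock: aluminium plate 130 x 110 x 8 mm, two blue cheeks, and on it the round steel lock case, 70 mm across, 30 to 54 mm above the bench. Origin: centre of the plate's underside, on the dial's axis. z up; the shackle points along its -x and is pulled out that way. The red index mark on the case is on the dial's -x side
- dial_grip (a point): Centre of the dial's grey grip bar, on the vertical turning axis, 73.5 mm above the bench. Bar 40 mm long (point's x), 12 wide (y), 25 high, its top 86 mm above the bench; it stands on a black disc 44 mm across, top 62 mm above the bench. A white line marks the bar's -x half. Contact forces on the dial may add up to 40 N: a squeeze of 20 N
- dial_knob (a joint): Dial angle, rad, growing clockwise from above; 0: white line at the red mark. Starts at -1.15 to -0.65. True notch unknown, centred within -0.2 to +0.3: from 0.15 before its centre the shackle pops out 6 mm by itself, and the dial stops dead 0.15 past it. False notches 0.7 and 1.2 rad before it need about 0.05 N m and let the shackle twitch under 2 mm
- shackle_crown (a point): Middle of the shackle's round cross bar: 8 mm thick, along this point's y, straight for 26 mm, centre 42 mm above the bench and, locked, 81 mm from the dial's axis along the jig's -x. U-shaped: 40 mm clear between the legs, 42 mm between bar and case. Below it only the bench; the jig's plate ends 65 mm from the axis. Moves with the shackle; axes parallel to the jig's
- bow (a joint): How far the shackle has come out, m: 0 locked, about 0.006 popped (its spring's rest), 0.024 at the end stop. The spring draws it back towards 0.006 with 300 N/m (5.4 N at the stop). It counts as popped above 0.004, with no finger on it. Before the dial has been turned it must not be pulled or pushed with over 10 N
- multimeter_c (a point): Bystander: yellow hand multimeter lying face up, 130 x 66 x 39 mm; its centre. To be left where it is
- flux_tin_c (a point): Bystander: round tin with a yellow lid, 45 mm across, 30 mm high; its centre. To be left where it is
- side_cutters_c (a point): Bystander: red-handled side cutters lying flat, 52 x 128 x 12 mm; their centre. To be left where they are

How it is judged:
On the way, in this order (a step that is already met when the one before it is completed fails the run):
1. the dial is turned into its true notch, so that the shackle pops out by itself with no finger on it (value of joint bow above 0.004 m and contact force between the fingers and bow below 0.2 N), for 0.2 s.
2. the shackle is pulled out to the end by the fingers (value of joint bow above 0.0195 m and contact force between the fingers and bow above 1 N), for 0.2 s.
At the end, for the whole second after the job is handed in: The shackle stands at least 19.5 mm out of its 24 mm travel, held there at rest by the fingers (over 1 N on it) against its spring, and the multimeter, tin and side cutters are within 30 mm of where they lay (all of step 2 and linear speed of bow below 0.02 m/s and distance of each of multimeter_c, flux_tin_c, side_cutters_c from where it was at the start of the episode below 0.03 m); the arm keeps its last pose, push and grip.
It fails at once if the dial is squeezed or pressed hard (contact forces adding up to over 40 N) (contact force between any of the fingers, the arm and dial_knob above 40 N).
It fails at once if the shackle is tugged or pushed with over 10 N before the dial has been turned (value of joint dial_knob below -0.4 rad and contact force between any of the fingers, the arm and bow above 10 N).
It fails at once if a bystander is shoved by over 30 mm (distance of any of multimeter_c, flux_tin_c, side_cutters_c from where it was at the start of the episode above 0.03 m).
It also fails if it takes over 48 s, if anything falls off the work surface, if the arm or the gripper's body presses on something with over 40 N, if the wrist force passes 120 N, or if a joint passes its speed limit or range.

## Robot

A 7-joint arm with a two-finger parallel gripper is mounted at the origin on a cart in front of the work surface, level with it; the furniture and walls round the work are solid. World frame = base frame: x ahead of the robot, y to its left, z up, the work surface at z = 0. Lengths are in m, angles in rad, forces in N, time in s.
With the tool pointing down it reaches from about 0.4 to 0.925 m from the base axis. Payload 4.1 kg.
Tool frame: the origin (TCP) lies on the centre line of the jaws, within the pads' length; the fingertips stand env.tcp_to_tips ahead of it and the grasp point (between the pads) lies 5 mm behind it (env.tcp_to_tips is the distance from the TCP to the fingertips, in m); z points along the fingers, y is the line along which they close (so a half turn about z gives the same grasp; the last joint's range is limited). The gripper opens to 85 mm and grips with 20 to 120 N. Pads are 22 mm wide; open, the fingers measure 114 mm over their backs; the gripper's body (76 mm by 85 mm) begins 54 mm behind the grasp point. The pads swing forward as they close: fully open they stand 13 mm farther back than shut.
Start: joints at [1.2, 0.398, 0.045, 1.537, -0.019, 1.207, -0.051], TCP at [0.175, -0.626, 0.213] pointing down, gripper open.
Joint ranges: [-2.82, 2.82], [-0.49, 2.23], [-1.37, 1.46], [0, 2.46], [-1.36, 4.5], [0.23, 2], [-2.94, 2.94]. Speed limits (rad/s): [2.57, 2.57, 3.14, 3.14, 3.14, 3.14, 3.14].

## Interface

Orientations are given as a unit quaternion [w, x, y, z].
In Python, from workcell import env gives the robot as it stands.
- The arm moves only by the tool move_arm, never from a script. Its argument "deltas" is a list of rows, each a list of 3 entries, a list of its own where there are three numbers: the shift along the tool's x, y, z normalised to -1 to 1, where 1 is 100 mm, then the turn, a rotation vector about the tool's x, y, z normalised to -1 to 1, where 1 is 90 degrees, then the finger opening in mm, from 0 to 85.4. In form: [[[x, y, z], [rx, ry, rz], grip], ...]. A call has 1 to 10 rows; each row is the pose to reach, as a shift and turn from the pose commanded when the call began, along the tool's axes at that moment; what a row does not reach only later rows make up. A row lasts 1/12 s, in which the tool goes at most 41.7 mm and 7.16 degrees, less where a joint would pass 70% of its speed; a pose out of reach is approached as far as the arm can. A call with a number of a shift or a turn outside -1 to 1 is refused whole. A call with a gripper value outside its range is refused whole. The fingers move at their own pace and stop on an object; "force" is the grip in N (left out, the last holds). Time passes only in rows, so rows that repeat a pose let the fingers close. It gives the time, the measured TCP pose, the force, the opening and the grip force at its end, in the units of the state.
- env.get_state(): the state, without advancing time (a new reading comes with each control period).
- env.read_camera(name): name is "scene" or "side" or "wrist"; returns a dict with "image" (480x640x3 uint8, blue, green, red), "z_map" (480x640 float32, m along the optical axis (not along the pixel's ray), 0 where there is no reading), "mtx" (3x3 intrinsics, pixels), "cam_to_world" (4x4, takes a point from camera to world coordinates). Camera axes: x right, y down, z forward; pixel columns grow to the right and rows downward; lengths in m; the calibration is good to about 2 mm. A picture is of the moment at which its call begins.
- env.job_done(): hands the job in; it is judged then, once.
Trained networks look in a picture, given as the dict that the camera call returned (one of the last four; its "shot" number tells which), for a name from the list of things; names that differ only in an ending like _2 or _b are one class to them, and where a whole thing is asked for, a point or a joint stands for the part that bears it (a point fixed in the world has none). Each returns a list of dicts, best first, with "conf" (0 to 1); they miss things now and then, are a little off and sometimes report something else, mostly with a low value. They report only what shows in the picture. A call takes as long as a camera call.
- env.search_frame(label, picture): "location" ([row, column] in pixels, amid what is visible of it).
- env.silhouettes(label, picture): "pixels" (480x640 bool, what is visible of it) and "location" ([row, column] in pixels, amid what is visible of it).
The state is a dict: "time": time; "joint_pos": joint angles; "qd": joint speeds; "joint_torque": joint torques, N m; "tcp_pos": TCP position; "eef_rot": TCP orientation; "contact_force": force on the tool from outside, world axes, zero at the start; "moment": the same for the moment, N m; "opening": opening from 0.0 (shut) to 1.0 (fully open); "grasp_force": force on a finger pad.
Only numpy, scipy, OpenCV 4.12 (cv2) and the standard library are available. Lean on these libraries where they do the work, as an engineer would, in place of code of your own. Each camera call takes 0.05 s, during which the arm holds its last target. There are 200 camera calls.

## Working session

There is one attempt and no reset: what is moved stays moved. The work goes in short steps, Python scripts to look and compute and a tool call to move; the robot and the scene stay as the last step left them, time stands still between calls to the robot, and variables do not carry over. Pictures are saved under pics/ and viewed, at most 10 in all, crops included, and the job is handed in when it is done.

Besides the shell and the picture viewer there is one more tool, called after "Call:" as name(argument=value, ...), one argument or row to a line, values as JSON. move_arm: Moves the arm, as the interface text tells. Scaled input: -1 to 1 covers 100 mm each way for a shift and 90 degrees each way for a turn. Its arguments: {"type":"object","properties":{"deltas":{"type":"array","items":{"type":"array"}},"force":{"type":"number"}},"required":["deltas"]}

```bash
mkdir -p pics; cat > h.py <<'E'
import numpy as np, cv2
from scipy.spatial.transform import Rotation as R
from workcell import env
def world(p,mask):
    z=p["z_map"]; m=mask&(z>0); v,u=np.nonzero(m); d=z[m]
    c=np.linalg.inv(p["mtx"])@np.stack([u*d,v*d,d])
    return (p["cam_to_world"][:3,:3]@c).T+p["cam_to_world"][:3,3]
def Rt(s):
    q=s["eef_rot"]; return R.from_quat([q[1],q[2],q[3],q[0]])
E
python3 - <<'E'
from h import *
s=env.get_state(); print(s, env.tcp_to_tips); print(Rt(s).as_matrix().round(3))
for n in ["scene","side"]:
    p=env.read_camera(n); cv2.imwrite(f"pics/{n}0.png",p["image"])
    for l in ["lock_jig","dial_knob","dial_grip","shackle_crown","bow","multimeter_c","flux_tin_c","side_cutters_c"]:
        for r in env.silhouettes(l,p)[:2]:
            w=world(p,r["pixels"])
            if len(w): print(n,l,round(r["conf"],2),np.round(r["location"]),len(w),np.median(w,0).round(3),np.percentile(w,2,axis=0).round(3),np.percentile(w,98,axis=0).round(3))
E
```

```text
{'time': 0.0, 'joint_pos': array([ 1.1999942 ,  0.39918727,  0.04505305,  1.53790588, -0.01873269,
        1.2069187 , -0.0507419 ]), 'qd': array([ 8.59313431e-05, -2.63128456e-05, -1.49351538e-03, -2.23900928e-03,
       -2.46980081e-05, -1.13419653e-03,  3.55359837e-04]), 'joint_torque': array([-2.07116541e-04, -4.75122678e+01,  1.36446588e+00, -2.54219091e+01,
        1.14694121e-02,  9.55249707e-03,  4.14571289e-06]), 'tcp_pos': array([ 0.17433442, -0.62546652,  0.21155544]), 'eef_rot': array([-9.79969457e-04,  9.90776425e-01,  1.35503059e-01, -1.91724933e-04]), 'contact_force': array([-0.0277051 , -0.31484439,  0.27197236]), 'moment': array([0.03608136, 0.00295581, 0.00520854]), 'grasp_force': 0.0, 'opening': 1.0036101617960982} 0.014
[[ 0.963  0.269 -0.001]
 [ 0.269 -0.963  0.002]
 [-0.    -0.002 -1.   ]]
scene lock_jig 0.62 [280. 277.] 3279 [ 0.588 -0.011  0.033] [ 0.531 -0.072  0.006] [0.651 0.029 0.086]
scene lock_jig 0.21 [254. 274.] 498 [ 0.605 -0.024  0.071] [ 0.588 -0.046  0.058] [ 0.621 -0.01   0.088]
scene dial_knob 0.56 [252. 276.] 516 [ 0.605 -0.026  0.07 ] [ 0.588 -
[... 1022 characters left out ...]
 285 [ 0.614 -0.043  0.061] [ 0.592 -0.057 -0.002] [0.655 0.158 0.087]
side shackle_crown 0.46 [249. 298.] 195 [ 0.552 -0.052  0.043] [ 0.528 -0.079 -0.001] [0.582 0.049 0.047]
side bow 0.54 [245. 296.] 193 [ 0.551 -0.055  0.043] [ 0.528 -0.079 -0.001] [0.585 0.058 0.047]
side multimeter_c 0.71 [304. 334.] 1652 [ 0.593 -0.296  0.027] [ 0.538 -0.332  0.002] [ 0.651 -0.24   0.035]
side flux_tin_c 0.47 [223. 370.] 81 [0.748 0.081 0.019] [ 0.669 -0.276  0.001] [0.756 0.1   0.184]
side side_cutters_c 0.83 [324. 261.] 548 [ 0.439 -0.308  0.009] [ 0.397 -0.365 -0.001] [ 0.457 -0.24   0.013]
side side_cutters_c 0.57 [247. 299.] 177 [ 0.554 -0.065  0.043] [ 0.528 -0.079  0.028] [ 0.586 -0.018  0.047]
```

View pics/scene0.png

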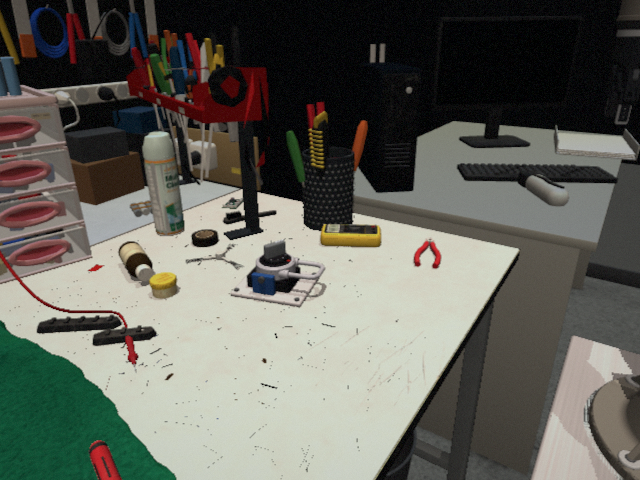

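Call:
move_arm(
  deltas=[
    [[0.88,-0.75,-0.15],[0,0,0],85],
    [[0.88,-0.75,-0.15],[0,0,0],85],
    [[0.88,-0.75,-0.15],[0,0,0],85],
  ],
  force=20,
)

```text
time: 1.15
tcp_pos: [0.2408, -0.5282, 0.2277]
eef_rot: [-0.0, 0.991, 0.136, 0.001]
contact_force: [0.8, -0.7, 1.4]
opening: 0.994
grasp_force: 0.0
```

The scene shows the jig near (275,280) with the shackle at (305,270), the multimeter at (350,235), the tin at (163,285) and the cutters at (428,252), which matches the detections. The path over the bench is clear.

Call:
move_arm(
  deltas=[
    [[0.88,-0.75,-0.15],[0,0,0],85],
    [[0.88,-0.75,-0.15],[0,0,0],85],
    [[0.88,-0.75,-0.15],[0,0,0],85],
  ],
)

```text
time: 1.4
tcp_pos: [0.3058, -0.4316, 0.2433]
eef_rot: [0.0, 0.991, 0.137, 0.001]
contact_force: [0.9, -0.8, -0.2]
opening: 1.0
grasp_force: 0.0
```

Call:
move_arm(
  deltas=[
    [[0.88,-0.75,-0.15],[0,0,0],85],
    [[0.88,-0.75,-0.15],[0,0,0],85],
    [[0.88,-0.75,-0.15],[0,0,0],85],
  ],
)

```text
time: 1.65
tcp_pos: [0.3703, -0.3355, 0.2584]
eef_rot: [0.0, 0.991, 0.137, 0.001]
contact_force: [-0.3, 0.7, 0.2]
opening: 0.995
grasp_force: 0.0
```

Call:
move_arm(
  deltas=[
    [[0.88,-0.75,-0.15],[0,0,0],85],
    [[0.88,-0.75,-0.15],[0,0,0],85],
    [[0.88,-0.75,-0.15],[0,0,0],85],
  ],
)

```text
time: 1.9
tcp_pos: [0.4347, -0.2395, 0.2735]
eef_rot: [0.0, 0.991, 0.137, 0.001]
contact_force: [1.1, 0.0, -0.1]
opening: 0.995
grasp_force: 0.0
```

Call:
move_arm(
  deltas=[
    [[0.88,-0.75,-0.15],[0,0,0],85],
    [[0.88,-0.75,-0.15],[0,0,0],85],
    [[0.88,-0.75,-0.15],[0,0,0],85],
    [[0.88,-0.75,-0.15],[0,0,0],85],
    [[0.88,-0.75,-0.15],[0,0,0],85],
  ],
)

```text
time: 2.32
tcp_pos: [0.4988, -0.1445, 0.288]
eef_rot: [0.0, 0.99, 0.138, 0.0]
contact_force: [-0.4, -0.5, 0.1]
opening: 0.996
grasp_force: 0.0
```

```bash
python3 - <<'E'
from h import *
s=env.get_state(); print(s["time"],s["tcp_pos"],s["joint_pos"].round(2))
p=env.read_camera("wrist"); cv2.imwrite("pics/w1.png",p["image"]); np.savez("w1.npz",**{k:p[k] for k in["image","z_map","mtx","cam_to_world"]})
for l in ["dial_knob","dial_grip","bow","lock_jig"]:
    for r in env.silhouettes(l,p)[:1]:
        w=world(p,r["pixels"]); print(l,round(r["conf"],2),np.round(r["location"]),len(w),np.median(w,0).round(3),np.percentile(w,2,axis=0).round(3),np.percentile(w,98,axis=0).round(3))
E
```

```text
2.3167 [ 0.49877627 -0.14454223  0.28797443] [ 0.52  0.12 -0.36  1.73  0.04  1.3  -1.14]
dial_knob 0.82 [ 57. 239.] 1857 [ 0.609 -0.032  0.062] [ 0.59  -0.051  0.055] [ 0.63  -0.012  0.087]
dial_grip 0.71 [ 53. 238.] 1846 [ 0.609 -0.032  0.062] [ 0.59  -0.051  0.056] [ 0.63  -0.013  0.087]
bow 0.67 [137. 248.] 898 [ 0.547 -0.056  0.045] [ 0.526 -0.075  0.042] [ 0.581 -0.018  0.047]
lock_jig 0.66 [ 61. 248.] 12388 [ 0.607 -0.038  0.037] [ 0.535 -0.088  0.006] [0.673 0.027 0.085]
```

View pics/w1.png

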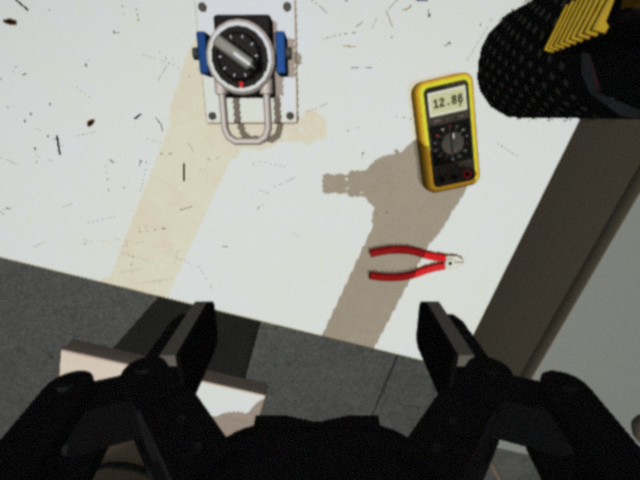

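The wrist view shows the jig upright at (243,60). The grip bar runs from (218,42) to (255,65), with the red mark at (241,84) and the shackle below, its cross bar near (247,140). The white line is on the lower-right end, about 1 rad before the mark.

```bash
cat >> h.py <<'E'
def dial(p,lo=.080,hi=.092,c0=(.609,-.032)):
    w=world(p,np.ones((480,640),bool)); w=w[(w[:,2]>lo)&(w[:,2]<hi)&(np.hypot(w[:,0]-c0[0],w[:,1]-c0[1])<.03)]
    (c,sz,a)=cv2.minAreaRect((w[:,:2]*1000).astype(np.float32)); b=cv2.boxPoints((c,sz,a)); e=b[1]-b[0]; f=b[2]-b[1]
    l=e if np.hypot(*e)>np.hypot(*f) else f
    return np.array(c)/1000,sz,np.degrees(np.arctan2(l[1],l[0])),len(w)
E
python3 - <<'E'
from h import *
p=dict(np.load("w1.npz")); s=env.get_state()
print("bar",dial(p))
w=world(p,np.ones((480,640),bool)); n=(np.hypot(w[:,0]-.609,w[:,1]+.032)<.11)
def rect(lo,hi,r):
    q=w[(w[:,2]>lo)&(w[:,2]<hi)&(np.hypot(w[:,0]-.609,w[:,1]+.032)<r)]
    print(lo,hi,cv2.minAreaRect((q[:,:2]*1000).astype(np.float32)),len(q))
    return q
rect(.005,.012,.11); rect(.058,.066,.03); q=rect(.040,.050,.2)
# shackle crown: far end
a=q[(np.hypot(q[:,0]-.609,q[:,1]+.032)>.06)]; print("shackle part",a.mean(0), a.min(0),a.max(0),len(a))
m=Rt(s).as_matrix(); print("tool yaw x", np.degrees(np.arctan2(m[1,0],m[0,0])))
print(np.degrees(s["joint_pos"]).round(1)); print(p["cam_to_world"].round(3))
E
```

```text
bar (array([ 0.61012585, -0.03104595]), (40.68403625488281, 11.957500457763672), np.float32(71.058815), 604)
0.005 0.012 ((609.10791015625, -31.201904296875), (127.41458892822266, 109.79499816894531), 16.041845321655273) 5210
0.058 0.066 ((610.0095825195312, -31.376705169677734), (44.03828048706055, 44.90437316894531), 72.17523956298828) 1162
0.04 0.05 ((583.5767822265625, -31.31365966796875), (121.5228042602539, 101.10662078857422), 3.4027771949768066) 2219
shackle part [ 0.53866533 -0.05177168  0.04438314] [ 0.52334556 -0.0767665   0.04035614] [ 0.56396883 -0.02013253  0.04736494] 612
tool yaw x 15.390480614060477
[ 30.2   7.1 -20.2  99.2   2.6  74.2 -65.2]
[[ 0.274 -0.912 -0.305  0.577]
 [-0.962 -0.26  -0.086 -0.122]
 [-0.     0.317 -0.948  0.449]
 [ 0.     0.     0.     1.   ]]
```

Call:
move_arm(
  deltas=[
    [[1,-0.8,1],[0,0,-0.619],30],
    [[1,-0.8,1],[0,0,-0.619],30],
    [[1,-0.8,1],[0,0,-0.619],30],
    [[1,-0.8,1],[0,0,-0.619],30],
    [[1,-0.8,1],[0,0,-0.619],30],
    [[1,-0.8,1],[0,0,-0.619],30],
    [[1,-0.8,1],[0,0,-0.619],30],
    [[1,-0.8,1],[0,0,-0.619],30],
    [[1,-0.8,1],[0,0,-0.619],30],
    [[1,-0.8,1],[0,0,-0.619],30],
  ],
)

```text
time: 3.4
tcp_pos: [0.5722, -0.0441, 0.1874]
eef_rot: [0.0, 0.814, 0.581, -0.0]
contact_force: [-0.4, 0.1, 0.3]
opening: 0.351
grasp_force: 0.0
```

```bash
cat >> h.py <<'E'
def goto(target,yaw=None):
    s=env.get_state(); m=Rt(s).as_matrix(); y=np.degrees(np.arctan2(m[1,0],m[0,0]))
    print("t",s["time"],"tcp",s["tcp_pos"].round(4),"yaw",y.round(2),"tilt",m[:,2].round(3),"open",s["opening"],"gf",s["grasp_force"],"F",s["contact_force"].round(2),"M",s["moment"].round(3),"j7",np.degrees(s["joint_pos"][6]).round(1))
    print("shift",(m.T@(np.array(target)-s["tcp_pos"])/.1).round(3), "rz",None if yaw is None else round((y-yaw)/90,3))
E
python3 - <<'E'
from h import *
p=env.read_camera("wrist"); cv2.imwrite("pics/w2.png",p["image"]); print(dial(p,.078,.092,(.61,-.031)))
goto([.610,-.031,.15],71)
for n in["scene","side"]:
    p=env.read_camera(n); w=world(p,np.ones((480,640),bool)); d=w-[.61,-.0312,0]; u=np.array([-.961,-.276]); a=d[:,:2]@u; b=d[:,:2]@[.276,-.961]
    k=(abs(b)<.012)&(a>.06)&(a<.12)&(w[:,2]>.034)&(w[:,2]<.055); print(n,k.sum(),np.percentile(a[k],[5,50,95]).round(4))
E
```

```text
(array([ 0.61002441, -0.03067519]), (40.47256088256836, 12.104056358337402), np.float32(71.04741), 827)
t 3.45 tcp [ 0.5723 -0.044   0.1875] yaw 71.05 tilt [-0. -0. -1.] open 0.3480346809298702 gf 0.0 F [ 0.33 -0.34  0.02] M [ 0.003 -0.017  0.003] j7 -28.2
shift [0.245 0.314 0.375] rz 0.001
scene 36 [0.0813 0.0852 0.0875]
side 19 [0.0791 0.083  0.0848]
```

Call:
move_arm(
  deltas=[
    [[0.245,0.315,0.4],[0,0,0],30],
    [[0.245,0.315,0.5],[0,0,0],30],
    [[0.245,0.315,0.75],[0,0,0],30],
    [[0.245,0.315,0.75],[0,0,0],30],
  ],
)

```text
time: 3.88
tcp_pos: [0.6068, -0.0297, 0.1077]
eef_rot: [-0.003, 0.813, 0.583, -0.004]
contact_force: [-1.1, -1.6, -0.7]
opening: 0.351
grasp_force: 0.0
```

```bash
python3 - <<'E'
from h import *
goto([.610,-.0308,.081],71.05)
E
```

```text
t 3.8833 tcp [ 0.6068 -0.0297  0.1077] yaw 71.27 tilt [-0.009  0.    -1.   ] open 0.35093571746472413 gf 0.0 F [-1.09 -1.61 -0.67] M [-0.04   0.114 -0.02 ] j7 -32.8
shift [0.001 0.036 0.266] rz 0.002
```

Call:
move_arm(
  deltas=[
    [[0,0,0.1],[0,0,0],30],
    [[0,0,0.1],[0,0,0],30],
    [[0,0,0.1],[0,0,0],30],
  ],
)

```text
time: 4.13
tcp_pos: [0.6105, -0.0301, 0.1035]
eef_rot: [0.0, 0.813, 0.582, 0.0]
contact_force: [-0.5, -0.5, 0.3]
opening: 0.353
grasp_force: 0.0
```

```bash
python3 - <<'E'
from h import *
goto([.610,-.0308,.081],71.05)
E
```

```text
t 4.1333 tcp [ 0.6105 -0.0301  0.1035] yaw 71.25 tilt [ 0.001 -0.    -1.   ] open 0.3525210278533473 gf 0.0 F [-0.49 -0.55  0.27] M [-0.018  0.037  0.013] j7 -33.1
shift [-0.008 -0.003  0.225] rz 0.002
```

Call:
move_arm(
  deltas=[
    [[-0.007,0,0.22],[0,0,0.002],30],
    [[-0.007,0,0.22],[0,0,0.002],30],
    [[-0.007,0,0.22],[0,0,0.002],30],
  ],
)

```text
time: 4.38
tcp_pos: [0.6096, -0.0308, 0.081]
eef_rot: [-0.0, 0.814, 0.581, -0.0]
contact_force: [-0.5, -0.4, 1.0]
opening: 0.35
grasp_force: 0.0
```

Call:
move_arm(
  deltas=[
    [[0,0,0],[0,0,0],20],
    [[0,0,0],[0,0,0],17],
    [[0,0,0],[0,0,0],15],
    [[0,0,0],[0,0,0],15],
    [[0,0,0],[0,0,0],15],
  ],
)

```text
time: 4.8
tcp_pos: [0.6103, -0.0304, 0.0811]
eef_rot: [0.0, 0.814, 0.581, 0.0]
contact_force: [-0.6, -0.4, -0.6]
opening: 0.175
grasp_force: 0.0
```

```bash
python3 - <<'E'
from h import *
goto([.610,-.0308,.081],71.05)
p=env.read_camera("wrist"); cv2.imwrite("pics/w3.png",p["image"])
E
```

```text
t 4.8 tcp [ 0.6103 -0.0304  0.0811] yaw 71.11 tilt [ 0.001 -0.    -1.   ] open 0.17511394808695932 gf 0.0 F [-0.62 -0.39 -0.58] M [0.001 0.013 0.045] j7 -33.9
shift [-0.004 -0.001  0.001] rz 0.001
```

View pics/w3.png

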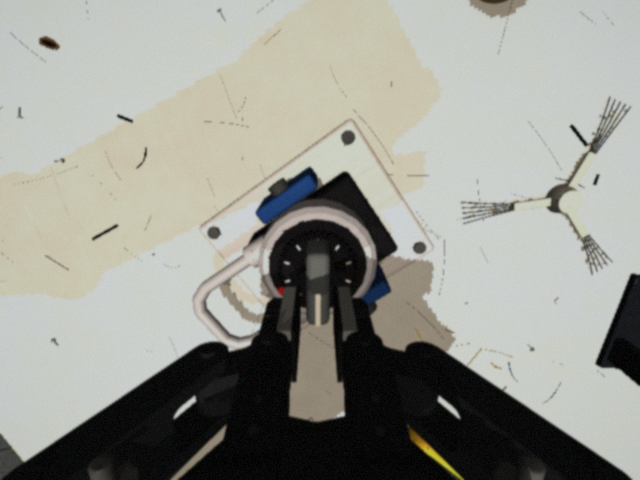

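The fingers straddle the bar at (318,290), clear of the disc. The shackle is visible at (220,290), still seated, and the red mark is at (280,291). Next I'll close to a loose 13.5 mm so the squeeze stays near zero, and turn.

Call:
move_arm(
  deltas=[
    [[0,0,0],[0,0,0],13.5],
    [[0,0,0],[0,0,0],13.5],
    [[0,0,0],[0,0,0.05],13.5],
    [[0,0,0],[0,0,0.1],13.5],
    [[0,0,0],[0,0,0.15],13.5],
    [[0,0,0],[0,0,0.2],13.5],
    [[0,0,0],[0,0,0.25],13.5],
    [[0,0,0],[0,0,0.3],13.5],
    [[0,0,0],[0,0,0.35],13.5],
    [[0,0,0],[0,0,0.35],13.5],
  ],
)

```text
time: 5.68
tcp_pos: [0.61, -0.0303, 0.0806]
eef_rot: [0.0, 0.941, 0.338, -0.0]
contact_force: [0.3, 0.1, 0.6]
opening: 0.161
grasp_force: 0.0
```

```bash
cat >> h.py <<'E'
def shackle(p):
    w=world(p,np.ones((480,640),bool)); d=w-[.61,-.0312,0]; u=np.array([-.961,-.276]); a=d[:,:2]@u; b=d[:,:2]@[.276,-.961]
    k=(abs(b)<.012)&(a>.06)&(a<.13)&(w[:,2]>.034)&(w[:,2]<.055); return k.sum(),np.percentile(a[k],[5,50,95]).round(4) if k.any() else 0
def look():
    goto([.610,-.0308,.081],None)
    p=env.read_camera("wrist"); print("bar",dial(p,.075,.092,(.61,-.031))); print("wrist",shackle(p))
    for n in["scene","side"]: print(n,shackle(env.read_camera(n)))
    return p
E
python3 -c "
from h import *
look()"
```

```text
t 5.6833 tcp [ 0.61   -0.0303  0.0806] yaw 39.55 tilt [-0. -0. -1.] open 0.16053980550951136 gf 0.0 F [0.32 0.06 0.56] M [ 0.002 -0.002  0.002] j7 -62.2
shift [-0.003  0.004 -0.004] rz None
bar (array([ 0.6106618 , -0.02975319]), (38.555633544921875, 12.385133743286133), np.float32(70.36506), 1603)
wrist (np.int64(0), 0)
scene (np.int64(34), array([0.0812, 0.0854, 0.0873]))
side (np.int64(18), array([0.0778, 0.0819, 0.0849]))
```

```bash
python3 -c "
from h import *
p=env.read_camera('wrist'); cv2.imwrite('pics/w4.png',cv2.resize(p['image'][180:400,180:460],None,fx=2,fy=2))"
```

```text
(no output)
```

View pics/w4.png

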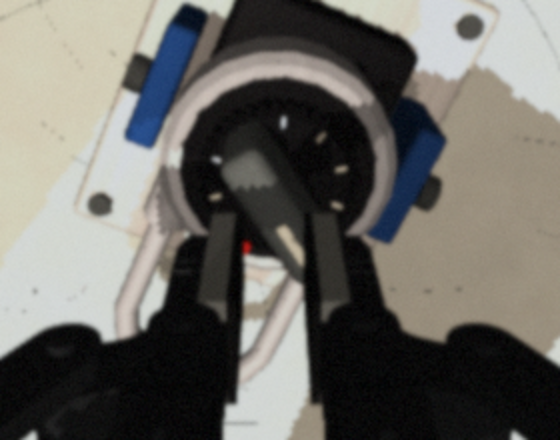

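The dial stayed put while the fingers turned about 31° relative to the bar: bar end at crop (300,280), pads at (220,250) and (330,250). I'll check the finger depth.

```bash
python3 - <<'E'
from h import *
p=env.read_camera("wrist")
for (u,v) in [(289,290),(289,300),(289,315),(284,330),(341,290),(344,300),(345,315),(347,330),(310,270),(325,300),(328,312)]:
    m=np.zeros((480,640),bool); m[v,u]=1; print(u,v,world(p,m).round(4))
s=env.get_state();M=Rt(s).as_matrix()
w=world(p,np.ones((480,640),bool)); l=(w-s["tcp_pos"])@M
k=(abs(l[:,1])<.03)&(abs(l[:,0])<.02)&(l[:,2]<.03)
for y0 in np.arange(-.03,.03,.004):
    q=k&(abs(l[:,1]-y0-.002)<.002)
    print(round(y0+.002,3),q.sum(), np.percentile(l[q,2],[0,10,50,90,100]).round(4) if q.any() else 0)
print(env.tcp_to_tips)
E
```

```text
289 290 [[ 0.6111 -0.0134  0.1069]]
289 300 [[ 0.6108 -0.0143  0.114 ]]
289 315 [[ 0.6115 -0.0148  0.1257]]
284 330 [[ 0.6113 -0.0138  0.1362]]
341 290 [[ 0.6247 -0.0309  0.1054]]
344 300 [[ 0.6251 -0.0315  0.114 ]]
345 315 [[ 0.625  -0.0308  0.1259]]
347 330 [[ 0.6247 -0.0312  0.1349]]
310 270 [[ 0.6162 -0.0202  0.0855]]
325 300 [[ 0.6087 -0.036   0.0863]]
328 312 [[ 0.6042 -0.0418  0.0855]]
-0.028 1612 [-0.1085 -0.104  -0.0724  0.0274  0.0298]
-0.024 1264 [-0.1088 -0.1065 -0.0693  0.0269  0.029 ]
-0.02 2163 [-0.1145 -0.1078 -0.0851  0.0223  0.0286]
-0.016 2984 [-0.1145 -0.1101 -0.0913  0.0187  0.0274]
-0.012 3206 [-0.1145 -0.1097 -0.0886 -0.0046  0.0275]
-0.008 3364 [-0.1145 -0.107  -0.0846 -0.0044  0.0263]
-0.004 1594 [-0.1095 -0.1064 -0.0978  0.0023  0.0215]
0.0 1630 [-0.1088 -0.1064 -0.0977  0.0056  0.0206]
0.004 1781 [-0.109  -0.1061 -0.0962  0.0182  0.0203]
0.008 3914 [-0.1144 -0.1078 -0.0832 -0.0047  0.026 ]
0.012 3077 [-0.1145 -0.1099 -0.0898  0.0186  0.027 ]
0.016 3093 [-0.1145 -0.1096 -0.0906  0.0189  0.0275]
0.02 1442 [-0.114  -0.1059 -0.07    0.0255  0.0279]
0.024 1402 [-0.1088 -0.1063 -0.0709  0.0268  0.029 ]
0.028 1774 [-0.1079 -0.0756 -0.0729  0.0272  0.03  ]
0.014
```

```bash
python3 - <<'E'
from h import *
p=env.read_camera("wrist")
for u in (287,343):
  for v in range(272,300,2):
    m=np.zeros((480,640),bool); m[v,u]=1; print(u,v,world(p,m).round(4), p["image"][v,u])
p=env.read_camera("side")
w=world(p,np.ones((480,640),bool))
k=(np.hypot(w[:,0]-.61,w[:,1]+.031)<.035)&(w[:,2]>.07)&(w[:,2]<.2)
print(np.histogram(w[k,2],bins=np.arange(.07,.2,.005)))
im=cv2.resize(p["image"][160:290,240:410],None,fx=4,fy=4); cv2.imwrite("pics/s4.png",im)
E
```

```text
287 272 [[ 0.5986 -0.0176  0.062 ]] [15 14 10]
287 274 [[ 0.5975 -0.0184  0.0616]] [13 11 13]
287 276 [[ 0.5968 -0.019   0.0623]] [51 56 63]
287 278 [[ 0.5958 -0.0198  0.0621]] [118 135 145]
287 280 [[ 0.5941 -0.021   0.0606]] [52 58 63]
287 282 [[ 0.5933 -0.0216  0.061 ]] [17 15 17]
287 284 [[ 0.5928 -0.0222  0.062 ]] [14 14 14]
287 286 [[ 0.6094 -0.0131  0.1009]] [26 28 29]
287 288 [[ 0.6099 -0.013   0.1038]] [45 48 52]
287 290 [[ 0.6102 -0.013   0.106 ]] [49 55 57]
287 292 [[ 0.6101 -0.0132  0.1075]] [52 56 57]
287 294 [[ 0.6106 -0.013   0.1101]] [49 52 55]
287 296 [[ 0.6105 -0.0133  0.1115]] [50 56 57]
287 298 [[ 0.6108 -0.0133  0.1136]] [52 57 60]
343 272 [[ 0.6182 -0.0419  0.061 ]] [11 11 15]
343 274 [[ 0.6175 -0.0425  0.0616]] [15 14 15]
343 276 [[ 0.6165 -0.0433  0.0616]] [13 13 14]
343 278 [[ 0.6158 -0.0439  0.0621]] [12  8 14]
343 280 [[ 0.6147 -0.0449  0.0618]] [12 14 14]
343 282 [[ 0.6134 -0.0461  0.0606]] [16 19 19]
343 284 [[ 0.6128 -0.0465  0.0617]] [20 20 22]
343 286 [[ 0.6257 -0.0315  0.1025]] [30 33 33]
343 288 [[ 0.6254 -0.0317  0.1037]] [45 50 53]
343 290 [[ 0.6255 -0.0314  0.1061]] [46 50 51]
343 292 [[ 0.6255 -0.0311  0.1082]] [45 49 49]
343 294 [[ 0.6255 -0.031   0.1102]] [43 48 51]
343 296 [[ 0.6256 -0.0307  0.1124]] [44 47 50]
343 298 [[ 0.6248 -0.0314  0.112 ]] [43 47 50]
(array([17, 15, 30, 17,  0,  5, 23, 31, 38, 35, 33, 34, 46, 25, 38, 54, 49,
       40, 42, 57, 34, 42, 47, 47, 42]), array([0.07 , 0.075, 0.08 , 0.085, 0.09 , 0.095, 0.1  , 0.105, 0.11 ,
       0.115, 0.12 , 0.125, 0.13 , 0.135, 0.14 , 0.145, 0.15 , 0.155,
       0.16 , 0.165, 0.17 , 0.175, 0.18 , 0.185, 0.19 , 0.195]))
```

View pics/s4.png

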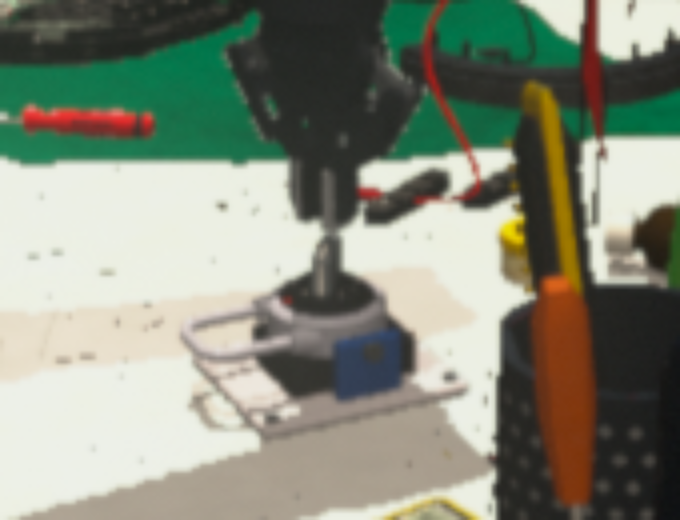

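The side view shows the fingertips (crop (325,220)) hanging about 15 mm above the bar top at (325,245). Both cameras put the tips near z=0.101, while the TCP reading implies 0.067. So the stated TCP-to-tip offset is about 34 mm out in z (lateral agrees), and I'll use the camera heights from here. Next: realign, then descend in steps.

Call:
move_arm(
  deltas=[
    [[0,0,0],[0,0,-0.08],30],
    [[0,0,0],[0,0,-0.16],30],
    [[0,0,0],[0,0,-0.24],30],
    [[0,0,0],[0,0,-0.32],30],
    [[0,0,0],[0,0,-0.35],30],
    [[0,0,0],[0,0,-0.35],30],
    [[0,0,0],[0,0,-0.35],30],
  ],
)

```text
time: 6.62
tcp_pos: [0.61, -0.0306, 0.0806]
eef_rot: [-0.0, 0.814, 0.581, 0.0]
contact_force: [0.4, 0.1, 0.2]
opening: 0.35
grasp_force: 0.0
```

Call:
move_arm(
  deltas=[
    [[0,0,0.1],[0,0,0],30],
    [[0,0,0.15],[0,0,0],30],
    [[0,0,0.2],[0,0,0],30],
    [[0,0,0.2],[0,0,0],30],
  ],
)

```text
time: 6.95
tcp_pos: [0.6087, -0.0305, 0.0588]
eef_rot: [-0.001, 0.814, 0.581, -0.001]
contact_force: [-0.1, 1.0, 0.1]
opening: 0.352
grasp_force: 0.0
```

```bash
python3 - <<'E'
from h import *
goto([.610,-.0308,.047],71.05)
p=env.read_camera("wrist"); s=env.get_state(); M=Rt(s).as_matrix()
w=world(p,np.ones((480,640),bool)); l=(w-s["tcp_pos"])@M
k=(abs(l[:,0]-.011)<.004)&(abs(l[:,1])<.035)&(l[:,2]<-.008)&(l[:,2]>-.05)
for sg in(-1,1):
    q=l[k&(sg*l[:,1]>0)]; print(sg,len(q),"y",np.percentile(q[:,1],[2,50,98]).round(4),"tip",q[:,2].max().round(4))
E
```

```text
t 6.95 tcp [ 0.6087 -0.0305  0.0588] yaw 71.1 tilt [-0.003 -0.    -1.   ] open 0.35192261704431144 gf 0.0 F [-0.12  1.02  0.07] M [0.042 0.039 0.048] j7 -34.7
shift [0.001 0.014 0.118] rz 0.001
-1 1317 y [-0.029  -0.02   -0.0007] tip -0.018
1 1416 y [0.0006 0.0179 0.0273] tip -0.0177
```

Call:
move_arm(
  deltas=[
    [[0,0,0.1],[0,0,0],30],
    [[0,0,0.11],[0,0,0],30],
    [[0,0,0.11],[0,0,0],25],
    [[0,0,0.11],[0,0,0],20],
    [[0,0,0.11],[0,0,0],17],
    [[0,0,0.11],[0,0,0],15],
    [[0,0,0.11],[0,0,0],15],
  ],
)

```text
time: 7.58
tcp_pos: [0.6102, -0.0304, 0.0499]
eef_rot: [0.0, 0.814, 0.581, 0.0]
contact_force: [0.7, 0.3, 0.2]
opening: 0.176
grasp_force: 0.0
```

```bash
python3 - <<'E'
from h import *
goto([.610,-.0308,.047],71.05)
E
```

```text
t 7.5833 tcp [ 0.6102 -0.0304  0.0499] yaw 71.11 tilt [ 0.001 -0.    -1.   ] open 0.17643719250420115 gf 0.0 F [0.67 0.28 0.17] M [ 0.002 -0.018 -0.02 ] j7 -35.0
shift [-0.004 -0.001  0.029] rz 0.001
```

Call:
move_arm(
  deltas=[
    [[0,0,0],[0,0,0],13.5],
    [[0,0,0],[0,0,0],13.5],
    [[0,0,0],[0,0,0.04],13.5],
    [[0,0,0],[0,0,0.08],13.5],
    [[0,0,0],[0,0,0.12],13.5],
    [[0,0,0],[0,0,0.16],13.5],
    [[0,0,0],[0,0,0.2],13.5],
    [[0,0,0],[0,0,0.2],13.5],
  ],
)

```text
time: 8.25
tcp_pos: [0.6108, -0.0306, 0.0499]
eef_rot: [0.001, 0.895, 0.447, 0.001]
contact_force: [0.8, 0.8, -0.1]
opening: 0.156
grasp_force: 0.7
```

```bash
python3 -c "
from h import *
look()"
```

```text
t 8.25 tcp [ 0.6108 -0.0306  0.0499] yaw 53.05 tilt [ 0.002 -0.    -1.   ] open 0.15602776826406453 gf 0.6806488110669306 F [ 0.78  0.78 -0.12] M [-0.04  -0.235  0.042] j7 -50.9
shift [-0.006 -0.004 -0.311] rz None
bar (array([ 0.61334741, -0.03028248]), (36.929927825927734, 35.58540344238281), np.float32(89.89129), 4090)
wrist (np.int64(0), 0)
scene (np.int64(37), array([0.0804, 0.084 , 0.0859]))
side (np.int64(18), array([0.0767, 0.0819, 0.0842]))
```

Call:
move_arm(
  deltas=[
    [[0,0,0],[0,0,0.04],13.5],
    [[0,0,0],[0,0,0.08],13.5],
    [[0,0,0],[0,0,0.12],13.5],
    [[0,0,0],[0,0,0.16],13.5],
    [[0,0,0],[0,0,0.2],13.5],
    [[0,0,0],[0,0,0.2],13.5],
  ],
)

```text
time: 8.9
tcp_pos: [0.6106, -0.0309, 0.0498]
eef_rot: [0.0, 0.953, 0.301, 0.0]
contact_force: [1.6, -0.9, 0.3]
opening: 0.157
grasp_force: 1.1
```

```bash
python3 -c "
from h import *
p=look(); cv2.imwrite('pics/w5.png',cv2.resize(p['image'][180:400,180:460],None,fx=2,fy=2))"
```

```text
t 8.9 tcp [ 0.6106 -0.0309  0.0498] yaw 35.09 tilt [ 0.001 -0.001 -1.   ] open 0.15721983937475906 gf 1.0733185708522797 F [ 1.6  -0.9   0.33] M [-0.259 -0.475  0.043] j7 -66.7
shift [-0.004 -0.004 -0.312] rz None
bar (array([ 0.61332611, -0.03126795]), (36.826904296875, 34.67926788330078), np.float32(72.05433), 4089)
wrist (np.int64(19), array([0.0777, 0.0784, 0.08  ]))
scene (np.int64(34), array([0.0804, 0.0841, 0.0864]))
side (np.int64(19), array([0.0777, 0.082 , 0.0843]))
```

View pics/w5.png

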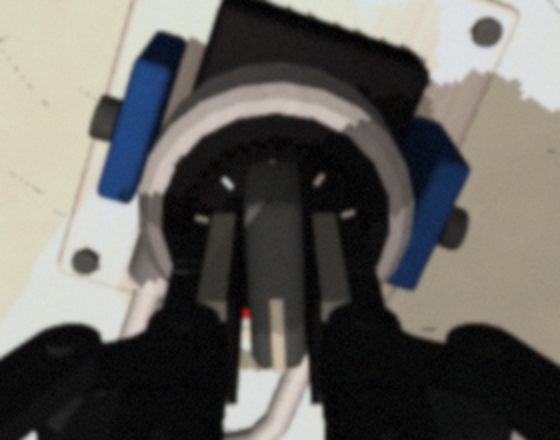

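The bar follows the fingers, with the white line at crop (278,330) and the red mark at (246,313), about 20° to go. I'll take smaller steps now, checking for the pop after each.

Call:
move_arm(
  deltas=[
    [[0,0,0],[0,0,0.03],13.5],
    [[0,0,0],[0,0,0.06],13.5],
    [[0,0,0],[0,0,0.09],13.5],
    [[0,0,0],[0,0,0.09],13.5],
  ],
)

```text
time: 9.38
tcp_pos: [0.6103, -0.0308, 0.0498]
eef_rot: [0.0, 0.972, 0.234, 0.0]
contact_force: [2.7, -1.3, -0.2]
opening: 0.157
grasp_force: 1.2
```

```bash
python3 -c "
from h import *
look()"
```

```text
t 9.3833 tcp [ 0.6103 -0.0308  0.0498] yaw 27.02 tilt [ 0.001 -0.    -1.   ] open 0.15732271060829164 gf 1.1527634784579277 F [ 2.72 -1.27 -0.16] M [-0.365 -0.425 -0.035] j7 -73.9
shift [-0.003 -0.001 -0.312] rz None
bar (array([ 0.61284448, -0.03146035]), (36.470977783203125, 34.963592529296875), np.float32(64.280075), 4064)
wrist (np.int64(315), array([0.0771, 0.0787, 0.0829]))
scene (np.int64(37), array([0.0805, 0.084 , 0.0859]))
side (np.int64(19), array([0.0784, 0.0821, 0.0846]))
```

Call:
move_arm(
  deltas=[
    [[0,0,0],[0,0,0.03],13.5],
    [[0,0,0],[0,0,0.06],13.5],
    [[0,0,0],[0,0,0.09],13.5],
    [[0,0,0],[0,0,0.09],13.5],
  ],
)

```text
time: 9.87
tcp_pos: [0.6102, -0.0308, 0.0497]
eef_rot: [0.0, 0.986, 0.164, 0.0]
contact_force: [3.1, -3.0, -0.4]
opening: 0.159
grasp_force: 1.3
```

```bash
python3 -c "
from h import *
look()"
```

```text
t 9.8667 tcp [ 0.6102 -0.0308  0.0497] yaw 18.91 tilt [ 0.001 -0.001 -1.   ] open 0.15851912194861606 gf 1.313314475119114 F [ 3.1  -2.96 -0.37] M [-0.465 -0.532  0.018] j7 -81.0
shift [-0.002 -0.001 -0.313] rz None
bar (array([ 0.612604  , -0.03194917]), (36.275875091552734, 34.88330078125), np.float32(55.476402), 4069)
wrist (np.int64(590), array([0.0776, 0.0793, 0.0834]))
scene (np.int64(37), array([0.0808, 0.0843, 0.0864]))
side (np.int64(21), array([0.0789, 0.0815, 0.0842]))
```

Call:
move_arm(
  deltas=[
    [[0,0,0],[0,0,0.03],13.5],
    [[0,0,0],[0,0,0.06],13.5],
    [[0,0,0],[0,0,0.09],13.5],
    [[0,0,0],[0,0,0.09],13.5],
  ],
)

```text
time: 10.35
tcp_pos: [0.6099, -0.0308, 0.0496]
eef_rot: [0.0, 0.996, 0.094, -0.0]
contact_force: [2.4, -1.3, 1.4]
opening: 0.156
grasp_force: 1.4
```

```bash
python3 -c "
from h import *
look()"
```

```text
t 10.35 tcp [ 0.6099 -0.0308  0.0496] yaw 10.81 tilt [-0.    -0.001 -1.   ] open 0.15604678628473506 gf 1.3807962834835052 F [ 2.4  -1.27  1.41] M [-0.501 -0.398  0.032] j7 -88.2
shift [ 0.001  0.    -0.314] rz None
bar (array([ 0.61219244, -0.03180392]), (35.90768051147461, 35.12892150878906), np.float32(49.10305), 4077)
wrist (np.int64(451), array([0.0823, 0.0841, 0.088 ]))
scene (np.int64(34), array([0.0849, 0.0888, 0.0911]))
side (np.int64(20), array([0.0822, 0.0864, 0.0892]))
```

The shackle popped by about 5 mm. I'll turn a few more degrees for margin, then release the dial.

Call:
move_arm(
  deltas=[
    [[0,0,0],[0,0,0.03],13.5],
    [[0,0,0],[0,0,0.05],13.5],
    [[0,0,0],[0,0,0.05],13.5],
    [[0,0,0],[0,0,0.05],20],
    [[0,0,0],[0,0,0.05],30],
    [[0,0,0],[0,0,0.05],30],
    [[0,0,0],[0,0,0.05],30],
    [[0,0,-0.2],[0,0,0.05],30],
    [[0,0,-0.6],[0,0,0.05],30],
    [[0,0,-0.6],[0,0,0.05],30],
  ],
)

```text
time: 11.33
tcp_pos: [0.6146, -0.0298, 0.1161]
eef_rot: [0.0, 0.998, 0.055, 0.006]
contact_force: [1.5, 0.5, 0.2]
opening: 0.35
grasp_force: 0.0
```

```bash
python3 - <<'E'
from h import *
p=look(); cv2.imwrite('pics/w6.png',p['image'])
w=world(p,np.ones((480,640),bool)); d=w-[.61,-.0312,0]; a=d[:,:2]@[-.961,-.276]; b=d[:,:2]@[.276,-.961]
for lo in np.arange(.06,.1,.004):
    k=(a>lo)&(a<lo+.004)&(w[:,2]>.034)&(w[:,2]<.055)&(abs(b)<.04)
    if k.any(): print(lo.round(3),k.sum(),b[k].min().round(4),b[k].max().round(4),w[k,2].max().round(4))
E
```

```text
t 11.3333 tcp [ 0.6146 -0.0298  0.1161] yaw 6.34 tilt [ 0.011  0.    -1.   ] open 0.35001192273132137 gf 0.0 F [1.53 0.49 0.17] M [ 0.05 -0.07  0.  ] j7 -91.0
shift [-0.05   0.005  0.351] rz None
bar (array([ 0.6106875 , -0.03064902]), (40.2852783203125, 11.707414627075195), np.float32(6.6937394), 1291)
wrist (np.int64(324), array([0.0824, 0.0845, 0.0887]))
scene (np.int64(36), array([0.0848, 0.0892, 0.0912]))
side (np.int64(19), array([0.0823, 0.0865, 0.0893]))
0.06 46 -0.0281 -0.0203 0.0463
0.064 52 -0.0279 -0.0203 0.0462
0.068 47 -0.0281 -0.0202 0.0463
0.072 49 -0.0278 -0.0188 0.0464
0.076 59 -0.026 -0.0155 0.0465
0.08 223 -0.0252 0.0116 0.0464
0.084 190 -0.0212 0.0116 0.0467
0.088 33 -0.0155 0.0112 0.0455
```

View pics/w6.png

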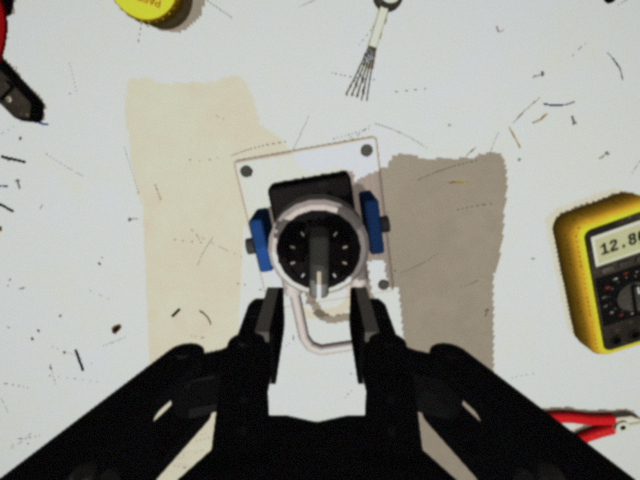

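The dial is at about +0.16 rad with the white line at (318,285), and the shackle stays popped, its cross bar near (330,345) and 5–6 mm out. The tin, multimeter and cutters look untouched. Next I'll turn the tool so it closes along the pull direction and go above the cross bar.

Call:
move_arm(
  deltas=[
    [[-0.9,0.15,0],[0,0,-0.78],30],
    [[-0.9,0.15,0],[0,0,-0.78],30],
    [[-0.9,0.15,0],[0,0,-0.78],30],
    [[-0.9,0.15,0],[0,0,-0.78],30],
    [[-0.9,0.15,0],[0,0,-0.78],30],
    [[-0.9,0.15,0],[0,0,-0.78],30],
    [[-0.9,0.15,0],[0,0,-0.78],30],
    [[-0.9,0.15,0],[0,0,-0.78],30],
    [[-0.9,0.15,0],[0,0,-0.78],30],
    [[-0.9,0.15,0],[0,0,-0.78],30],
  ],
)

```text
time: 12.32
tcp_pos: [0.5207, -0.055, 0.1081]
eef_rot: [-0.001, 0.783, 0.622, -0.001]
contact_force: [-0.1, 0.5, -0.4]
opening: 0.352
grasp_force: 0.0
```

Call:
move_arm(
  deltas=[
    [[0,0,0],[0,0,-0.33],26],
    [[0,0,0],[0,0,-0.33],26],
    [[0,0,0],[0,0,-0.33],26],
    [[0,0,0],[0,0,-0.33],26],
    [[0,0,0],[0,0,-0.33],26],
    [[0,0,0],[0,0,-0.33],26],
    [[0,0,0],[0,0,-0.33],26],
  ],
)

```text
time: 12.9
tcp_pos: [0.5215, -0.0552, 0.1088]
eef_rot: [-0.001, 0.601, 0.799, -0.0]
contact_force: [-0.7, -0.3, -0.1]
opening: 0.307
grasp_force: 0.0
```

```bash
python3 - <<'E'
from h import *
goto([.5269,-.0551,.06],106)
p=env.read_camera("wrist"); s=env.get_state(); M=Rt(s).as_matrix()
w=world(p,np.ones((480,640),bool)); d=w-[.61,-.0312,0]; a=d[:,:2]@[-.961,-.276]; b=d[:,:2]@[.276,-.961]
for lo in np.arange(-.012,.012,.004):
    k=(b>lo)&(b<lo+.004)&(w[:,2]>.038)&(w[:,2]<.052)&(a>.06)&(a<.12)
    if k.any(): print(lo.round(3),k.sum(),np.percentile(a[k],[2,50,98]).round(4),w[k,2].max().round(4))
l=(w-s["tcp_pos"])@M
k=(abs(l[:,0]-.011)<.004)&(abs(l[:,1])<.03)&(l[:,2]<0)&(l[:,2]>-.05)
for sg in(-1,1):
    q=l[k&(sg*l[:,1]>0)]; print(sg,len(q),"y",np.percentile(q[:,1],[2,50,98]).round(4),"tip",q[:,2].max().round(4))
E
```

```text
t 12.9 tcp [ 0.5215 -0.0552  0.1088] yaw 106.07 tilt [-0.002  0.    -1.   ] open 0.3073882844531459 gf 0.0 F [-0.69 -0.27 -0.11] M [ 0.039  0.01  -0.026] j7 6.0
shift [-0.014  0.053  0.488] rz 0.001
-0.012 62 [0.0834 0.0868 0.0901] 0.0465
-0.008 62 [0.0833 0.0867 0.0901] 0.0462
-0.004 61 [0.0833 0.0867 0.0901] 0.0465
0.0 61 [0.0832 0.0867 0.0901] 0.0462
0.004 59 [0.0832 0.0867 0.0901] 0.0467
0.008 61 [0.0831 0.0866 0.0901] 0.046
-1 1157 y [-0.0265 -0.0187 -0.0132] tip -0.0202
1 1159 y [0.0127 0.0183 0.026 ] tip -0.0204
```

Call:
move_arm(
  deltas=[
    [[-0.014,0.053,0],[0,0,0],26],
    [[-0.014,0.053,0.3],[0,0,0],26],
    [[-0.014,0.053,0.5],[0,0,0],26],
    [[-0.014,0.053,0.5],[0,0,0],26],
    [[-0.014,0.053,0.5],[0,0,0],26],
  ],
)

```text
time: 13.37
tcp_pos: [0.5271, -0.0549, 0.059]
eef_rot: [-0.001, 0.6, 0.8, -0.0]
contact_force: [1.1, -1.1, 0.7]
opening: 0.305
grasp_force: 0.0
```

```bash
python3 - <<'E'
from h import *
goto([.5267,-.0551,.01],106)
E
```

```text
t 13.3667 tcp [ 0.5271 -0.0549  0.059 ] yaw 106.19 tilt [-0.002  0.    -1.   ] open 0.3048856396276154 gf 0.0 F [ 1.05 -1.12  0.69] M [ 0.019 -0.008  0.043] j7 3.2
shift [-0.002 -0.004  0.49 ] rz 0.002
```

Call:
move_arm(
  deltas=[
    [[0,0,0.2],[0,0,0],26],
    [[0,0,0.35],[0,0,0],26],
    [[0,0,0.48],[0,0,0],26],
    [[0,0,0.48],[0,0,0],26],
    [[0,0,0.48],[0,0,0],26],
  ],
)

```text
time: 13.78
tcp_pos: [0.528, -0.0551, 0.012]
eef_rot: [0.0, 0.6, 0.8, 0.0]
contact_force: [-0.6, -0.2, 0.2]
opening: 0.302
grasp_force: 0.0
```

```bash
python3 - <<'E'
from h import *
goto([.5267,-.0551,.01],106)
print(shackle(env.read_camera("scene")))
p=env.read_camera("side"); print(shackle(p)); cv2.imwrite("pics/s7.png",cv2.resize(p["image"][180:290,240:380],None,fx=5,fy=5))
E
```

```text
t 13.7833 tcp [ 0.528  -0.0551  0.012 ] yaw 106.2 tilt [ 0. -0. -1.] open 0.3021406726590295 gf 0.0 F [-0.57 -0.24  0.22] M [-0.005  0.023 -0.079] j7 0.4
shift [ 0.003 -0.013  0.02 ] rz 0.002
(np.int64(205), array([0.063 , 0.0901, 0.1119]))
(np.int64(104), array([0.0622, 0.0849, 0.109 ]))
```

View pics/s7.png

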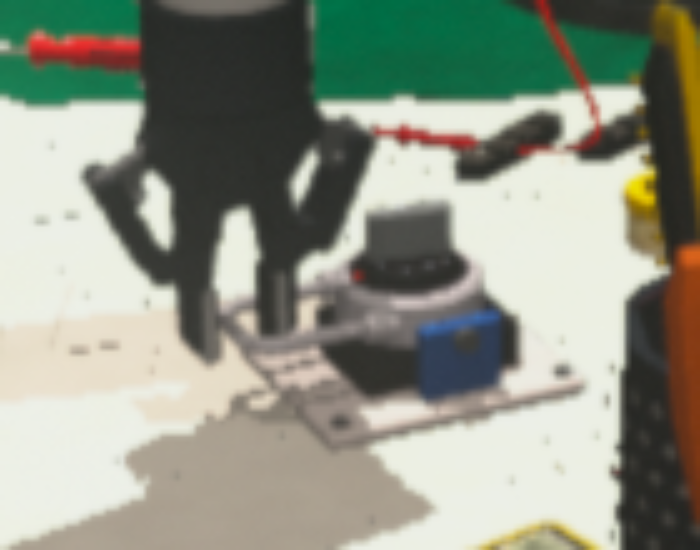

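The side view shows the fingers straddling the cross bar: outer tip at crop (205,350), inner one inside the U at (275,325), clear of the dial. Now I'll grip the bar.

Call:
move_arm(
  deltas=[
    [[0,0,0.02],[0,0,0],18],
    [[0,0,0.02],[0,0,0],12],
    [[0,0,0.02],[0,0,0],6],
    [[0,0,0.02],[0,0,0],4],
    [[0,0,0.02],[0,0,0],4],
    [[0,0,0.02],[0,0,0],4],
    [[0,0,0.02],[0,0,0],4],
  ],
  force=30,
)

```text
time: 14.47
tcp_pos: [0.5282, -0.0552, 0.01]
eef_rot: [0.001, 0.6, 0.8, 0.0]
contact_force: [0.1, -0.8, 4.9]
opening: 0.077
grasp_force: 29.4
```

```bash
python3 - <<'E'
from h import *
goto(np.array([.61,-.0312,.01])+.1035*np.array([-.961,-.276,0]),106)
E
```

```text
t 14.4667 tcp [ 0.5282 -0.0552  0.01  ] yaw 106.2 tilt [ 0.001 -0.    -1.   ] open 0.07747185781298914 gf 29.447594583034515 F [ 0.08 -0.84  4.9 ] M [-0.02   0.049 -0.002] j7 0.2
shift [ 0.005 -0.182  0.   ] rz 0.002
```

Call:
move_arm(
  deltas=[
    [[0,-0.04,0],[0,0,0],4],
    [[0,-0.08,0],[0,0,0],4],
    [[0,-0.12,0],[0,0,0],4],
    [[0,-0.16,0],[0,0,0],4],
    [[0,-0.16,0],[0,0,0],4],
    [[0,-0.16,0],[0,0,0],4],
  ],
)

```text
time: 14.97
tcp_pos: [0.5135, -0.0594, 0.0101]
eef_rot: [0.001, 0.6, 0.8, 0.001]
contact_force: [4.4, 1.2, 2.6]
opening: 0.078
grasp_force: 29.4
```

```bash
python3 - <<'E'
from h import *
goto(np.array([.61,-.0312,.01])+.1035*np.array([-.961,-.276,0]),106)
p=env.read_camera("wrist"); w=world(p,np.ones((480,640),bool)); d=w-[.61,-.0312,0]; a=d[:,:2]@[-.961,-.276]; b=d[:,:2]@[.276,-.961]
for lo in np.arange(-.028,.028,.004):
    k=(b>lo)&(b<lo+.004)&(w[:,2]>.038)&(w[:,2]<.052)&(a>.06)&(a<.13)
    if k.any(): print(lo.round(3),k.sum(),np.percentile(a[k],[2,50,98]).round(4))
cv2.imwrite("pics/w8.png",p["image"])
E
```

```text
t 14.9667 tcp [ 0.5135 -0.0594  0.0101] yaw 106.21 tilt [ 0.003  0.    -1.   ] open 0.07817722238668148 gf 29.432488525762892 F [4.4  1.19 2.63] M [ 0.133 -0.932 -0.062] j7 0.9
shift [ 0.005 -0.029  0.001] rz 0.002
-0.028 1104 [0.0608 0.0778 0.0958]
-0.024 637 [0.0611 0.0865 0.0998]
-0.02 231 [0.091 0.099 0.103]
-0.016 205 [0.0925 0.1009 0.1066]
-0.012 714 [0.091  0.1005 0.1104]
-0.008 712 [0.0841 0.1013 0.1172]
-0.004 141 [0.0976 0.1005 0.1038]
0.0 127 [0.0975 0.1009 0.1038]
0.004 136 [0.0975 0.1005 0.1038]
0.008 126 [0.0975 0.1006 0.1038]
0.012 115 [0.0974 0.1    0.1037]
0.016 54 [0.0974 0.0991 0.1017]
0.02 15 [0.0969 0.0978 0.099 ]
```

View pics/w8.png

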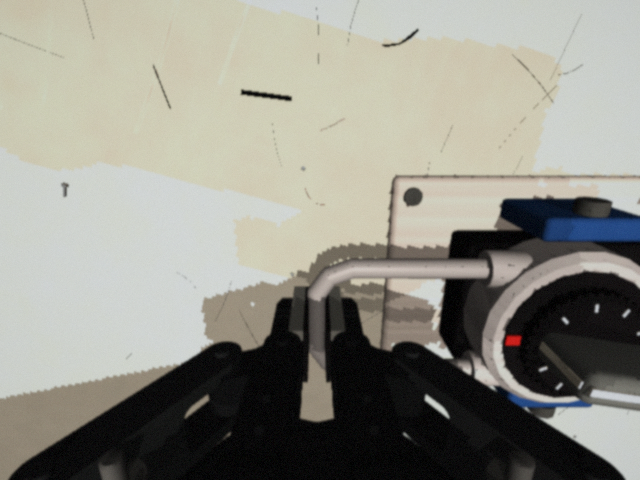

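The bar is held between the pads at (318,310) and has come out to about 20 mm. That is marginal, so I'll pull the rest of the way to the stop.

Call:
move_arm(
  deltas=[
    [[0,-0.02,0],[0,0,0],4],
    [[0,-0.035,0],[0,0,0],4],
    [[0,-0.035,0],[0,0,0],4],
    [[0,-0.035,0],[0,0,0],4],
    [[0,-0.035,0],[0,0,0],4],
  ],
)

```text
time: 15.43
tcp_pos: [0.51, -0.0604, 0.01]
eef_rot: [0.001, 0.6, 0.8, 0.001]
contact_force: [5.3, 0.3, 4.0]
opening: 0.077
grasp_force: 29.6
```

```bash
python3 - <<'E'
from h import *
goto(np.array([.61,-.0312,.01])+.1035*np.array([-.961,-.276,0]),106)
p=env.read_camera("wrist"); w=world(p,np.ones((480,640),bool)); d=w-[.61,-.0312,0]; a=d[:,:2]@[-.961,-.276]; b=d[:,:2]@[.276,-.961]
k=(b>-.004)&(b<.012)&(w[:,2]>.038)&(w[:,2]<.052)&(a>.06)&(a<.13)
print(k.sum(),np.percentile(a[k],[2,50,98]).round(4))
E
```

```text
t 15.4333 tcp [ 0.51   -0.0604  0.01  ] yaw 106.22 tilt [ 0.002  0.    -1.   ] open 0.07708307849874844 gf 29.556308727624128 F [5.33 0.29 3.97] M [ 0.159 -1.091 -0.057] j7 1.0
shift [0.005 0.007 0.   ] rz 0.002
527 [0.1011 0.1041 0.1074]
```

```bash
python3 - <<'E'
from h import *
print(np.abs(env.get_state()["qd"]).max()); print(env.job_done())
E
```

```text
0.0019140357565757956
the job is handed in; nothing more can be done
None
```

The job is handed in, with no verdict returned: the dial is in its true notch (about +0.16 rad), the shackle popped by itself and is held about 23 mm out of 24 against its spring, and no bystander was touched; the stated tcp_to_tips was about 34 mm off the camera-measured fingertip height, so I used the cameras.

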